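# Tamp the stone bed level in the square test cell

## Robot

A 6-joint arm with a two-finger parallel gripper is mounted at the origin on the work surface. World frame = base frame: x ahead of the robot, y to its left, z up, the work surface at z = 0. Lengths are in mm, angles in rad, forces in N, time in s.
With the tool pointing down it reaches from about 400 to 925 mm from the base axis. Payload 12.5 kg.
Tool frame: the origin (TCP) lies midway between the tips of the shut fingers; the grasp point (between the pads) lies 19 mm behind it (env.tcp_to_grasp is the distance from the TCP to the grasp point, in mm); z points along the fingers, y is the line along which they close (so a half turn about z gives the same grasp; the last joint's range is limited). The gripper opens to 95 mm and grips with 3 to 60 N. Pads are 20 mm wide; open, the fingers measure 119 mm over their backs; the gripper's body (75 mm by 180 mm) begins 59 mm behind the grasp point.
Start: joints at [-0.106, 0.491, 1.559, -0, 1.092, -0.106], TCP at [625.017, 0.021, 214.661] pointing down, gripper open.
Joint ranges: [-3.1, 3.1], [-0.84, 2.19], [0.05, 2.79], [-1.13, 4.28], [0.06, 2.93], [-2.69, 2.69]. Speed limits (rad/s): [2.22, 2.22, 2.79, 3.14, 3.14, 3.14].

## Interface

Orientations are given as [roll, pitch, yaw] about the fixed x, y, z axes, in that order (R = Rz(yaw) Ry(pitch) Rx(roll)).
In Python, from cell import env gives the robot as it stands. The module is installed in compiled form; this text tells all that it offers.
- The arm moves only by the tool step_arm, never from a script. Its argument "plan" is a list that holds one entry, the list of rows, each a list of 5 numbers: the shift along the tool's x, y, z in mm, then the turn about the tool's z in degrees, then the opening, from -1 (shut) to 1 (fully open). A call has 1 to 8 rows; each row is the pose to reach, as a shift and turn from the pose commanded when the call began, along the tool's axes at that moment; what a row does not reach only later rows make up. A row lasts 1/12 s, in which the tool goes at most 41.7 mm and 7.16 degrees, less where a joint would pass 70% of its speed; a pose out of reach is approached as far as the arm can. A call with a gripper value outside its range is refused whole. The fingers move at their own pace and stop on an object; the grip force is fixed at half the most. Time passes only in rows, so rows that repeat a pose let the fingers close. It gives the time, the measured TCP pose, the force, the opening and the grip force at its end, in the units of the state.
- env.state(): the state, without advancing time (a new reading comes with each control period).
- env.read_camera(name): name is "scene" or "side" or "wrist"; returns the picture (420x560x3 uint8, blue, green, red); there is no depth.
- env.get_calibration(name): a dict with "K" (3x3 intrinsics, pixels), "extrinsics" (4x4, takes a point from world to camera coordinates). Camera axes: x right, y up, looking along -z (the intrinsics and any distortion apply to the point x, -y, -z); pixel columns grow to the right and rows downward; lengths in mm; the calibration is good to about 2 mm. A picture is of the moment at which its call begins: read the wrist's pose just before it. get_calibration takes no time and is no camera call; for the wrist camera it gives the pose at the moment of the call.
- env.job_done(): hands the job in; it is judged then, once.
The state is a dict: "t": time; "joints": joint angles; "qvel": joint speeds; "tau": joint torques, N m; "eef_pos": TCP position; "tcp_rot": TCP orientation; "ft_force": force on the tool from outside, world axes, zero at the start; "moment": the same for the moment, N m; "opening": opening from 0.0 (shut) to 1.0 (fully open); "grip_force": force on a finger pad.
Only numpy, scipy, OpenCV 4.12 (cv2) and the standard library are available. Lean on these libraries where they do the work, as an engineer would, in place of code of your own. Each camera call takes 0.05 s, during which the arm holds its last target. There are 200 camera calls.

## Task

Some of the loose stones in the square white test cell are sticking up. Pick up the square-footed tamper by its wooden handle and press the stones down with it until they all lie flat and level in the cell, then lift the tamper out and stand it upright on the bench beside the cell. Let only the tamper touch the stones, not the gripper.

Things in the scene. Friction and masses are not known exactly. Their poses are not given: they have to be found in the camera images.
- cell: Square open white test cell, fixed; 132 mm square outside, 116 inside, rim 55 mm and inner floor 6 mm above the bench. Origin: centre of its underside, on the bench; x, y along its sides, z up. Holds one layer of six loose stones 16 mm thick, three flat, three propped on the walls, which slide down flat when pressed from above (under 20 N). Bed top when level: 22 mm above the bench.
- tamper_grip (a point): Tamper standing upright: flat square dark steel foot 96 x 96 x 10 mm, upright wooden handle 26 mm square, top 88 mm above the foot's underside; 0.5 kg. The point: place to grip on the handle's axis, 55 mm above the underside; x, y along the sides of foot and handle, z up. Not this: a rammer with a like handle and a small round foot (52 mm), a steel cup, a white flange.
- stone_a_mid (a point): Loose grey stone, a block 50 x 33 x 16 mm; at the start one end is on the cell floor, the other raised about 20 degrees and leaning on the cell's +x wall, top edge 38 mm above the bench (flat: 22). The point is its centre (flat: 14 mm above the bench); z is normal to the broad face.
- stone_b_mid (a point): Loose grey stone, a block 50 x 33 x 16 mm; at the start one end is on the cell floor, the other raised about 20 degrees and leaning on the cell's -x wall, top edge 38 mm above the bench (flat: 22). The point is its centre (flat: 14 mm above the bench); z is normal to the broad face.
- stone_c_mid (a point): Loose grey stone, a block 50 x 33 x 16 mm; at the start one end is on the cell floor, the other raised about 20 degrees and leaning on the cell's +x wall, top edge 38 mm above the bench (flat: 22). The point is its centre (flat: 14 mm above the bench); z is normal to the broad face.
Not all that is in view belongs to the job. Leave any turquoise look-alike of the part that bears stone_c_mid alone.

How it is judged (in metres and radians):
On the way, in this order (a step that is already met when the one before it is completed fails the run):
1. the tamper is lifted off the bench in the gripper (height (world z) of tamper_grip above 0.085 m and distance between the grasp point and tamper_grip below 0.06 m), for 0.1 s.
2. with the held tamper in the cell, the stones that stuck up lie level (horizontal distance between tamper_grip and cell below 0.035 m and z of tamper_grip in the frame of cell below 0.09 m and distance between the grasp point and tamper_grip below 0.06 m and angle between each of stone_a_mid, stone_b_mid, stone_c_mid's own z axis and vertical below 0.175 rad and z of each of stone_a_mid, stone_b_mid, stone_c_mid in the frame of cell below 0.019 m), for 0.1 s.
At the end, for the whole second after the job is handed in: The stones that stuck up lie flat in the cell (each within 10 degrees of level and its centre less than 19 mm above the bench; flat is 14 mm), and the tamper stands upright (within 10 degrees) and still on the bench, beside the cell (at least 110 mm from its centre), released (angle between each of stone_a_mid, stone_b_mid, stone_c_mid, tamper_grip's own z axis and vertical below 0.175 rad and z of each of stone_a_mid, stone_b_mid, stone_c_mid in the frame of cell below 0.019 m and height (world z) of tamper_grip below 0.062 m and horizontal distance between tamper_grip and cell above 0.11 m and linear speed of tamper below 0.02 m/s); the robot touches nothing.
It fails at once if the gripper's fingers press on one of the three propped stones (contact force between the fingers and stone_a above 2 N or contact force between the fingers and stone_b above 2 N or contact force between the fingers and stone_c above 2 N).
It also fails if it takes over 42 s, if anything falls off the work surface, if the arm or the gripper's body presses on something with over 40 N, if the wrist force passes 120 N, or if a joint passes its speed limit or range.

## Working session

There is one attempt and no reset: what is moved stays moved. The work goes in short steps, Python scripts to look and compute and a tool call to move; the robot and the scene stay as the last step left them, time stands still between calls to the robot, and variables do not carry over. Pictures are saved under pics/ and viewed, at most 10 in all, crops included, and the job is handed in when it is done.

Besides the shell and the picture viewer there is one more tool, called after ">>>" by a JSON object that holds its "name" and its "arguments". step_arm: Moves the arm, as the interface text tells. Its arguments: {"type":"object","properties":{"plan":{"type":"array"}},"required":["plan"]}

```bash
mkdir -p pics
cat > h.py <<'E'
import numpy as np, cv2
from cell import env
def snap(n,f):
    c=env.get_calibration(n); im=env.read_camera(n); cv2.imwrite('pics/'+f,im); return im,c
def ray(c,u,v):
    K=np.array(c['K']);E=np.array(c['extrinsics'])
    d=np.linalg.inv(K)@[u,v,1]; d=np.array([d[0],-d[1],-d[2]])
    R=E[:3,:3]; return -R.T@E[:3,3], R.T@d
def onz(c,u,v,z):
    o,d=ray(c,u,v); return o+d*(z-o[2])/d[2]
def proj(c,p):
    E=np.array(c['extrinsics']);q=E[:3,:3]@p+E[:3,3];q=np.array(c['K'])@[q[0],-q[1],-q[2]];return q[:2]/q[2]
E
python3 - <<'E'
from h import *
a,c=snap('scene','s1.png'); b,d=snap('side','d1.png'); w,e=snap('wrist','w1.png')
print(env.state()); 
for x in(c,d,e): print(x)
E
```

```text
{'t': 0.15, 'joints': array([-1.05578595e-01,  4.91403794e-01,  1.55931501e+00,  2.36316010e-05,
        1.09171470e+00, -1.05588513e-01]), 'qvel': array([-2.06293855e-03, -1.33859789e-03, -2.34006552e-03, -7.79747173e-04,
       -1.67544920e-05,  1.40008341e-03]), 'tau': array([ 3.16444048e-04, -6.12899423e+01, -2.58276522e+01,  6.91918633e-02,
        4.73701756e-02, -5.07232733e-05]), 'eef_pos': array([6.24816714e+02, 6.12576032e-02, 2.14204828e+02]), 'tcp_rot': array([-3.14075870e+00, -1.09463988e-04,  1.57079530e+00]), 'ft_force': array([-0.55312439,  0.18786528,  0.95754209]), 'moment': array([-0.03506231, -0.00888883, -0.03994165]), 'grip_force': 0.0, 'opening': 1.0014576224351406}
{'K': array([[431.96033226,   0.        , 282.27958294],
       [  0.        , 431.96033226, 206.16011311],
       [  0.        ,   0.        ,   1.        ]]), 'extrinsics': array([[-8.20416297e-01,  5.71638400e-01, -1.21094482e-02,
         4.48561172e+02],
       [-4.81561545e-01, -6.79410004e-01,  5.53624896e-01,
         2.49311569e+02],
       [ 3.08245970e-01,  4.60034332e-01,  8.32678111e-01
[... 448 characters left out ...]
17804e+02],
       [-6.08286322e-02, -7.45375537e-01,  6.63863831e-01,
        -8.11054484e+02],
       [ 0.00000000e+00,  0.00000000e+00,  0.00000000e+00,
         1.00000000e+00]])}
{'K': array([[333.96731728,   0.        , 281.6516007 ],
       [  0.        , 333.96731728, 206.36524674],
       [  0.        ,   0.        ,   1.        ]]), 'extrinsics': array([[ 9.99999625e-01,  1.66093473e-04, -8.49661837e-04,
        -6.24557860e+02],
       [-3.88041137e-04,  9.63310016e-01, -2.68390876e-01,
         3.01935746e+01],
       [ 7.73909785e-04,  2.68391105e-01,  9.63309719e-01,
        -3.90765003e+02],
       [ 0.00000000e+00,  0.00000000e+00,  0.00000000e+00,
         1.00000000e+00]])}
```

View pics/s1.png

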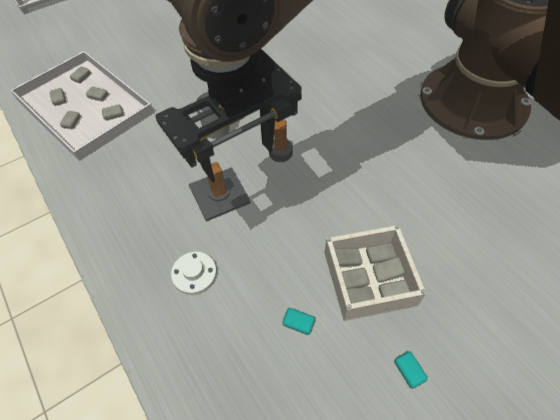

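View pics/d1.png

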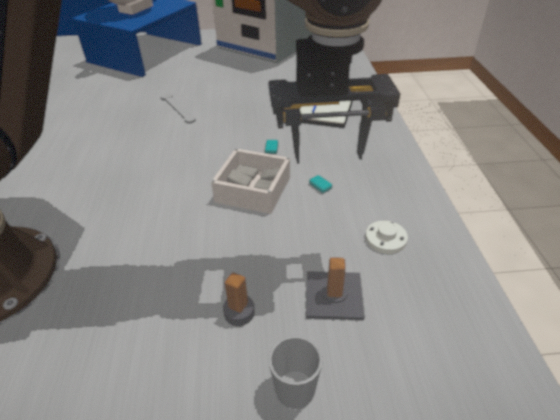

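Candidates for the tamper: 
- square-footed tool at side (335,280) / scene (219,190)
- round-footed rammer at side (238,295) / scene (282,140)
- cup at side (297,372)
- flange at side (386,237)

I choose the square foot. The cell is at scene (374,270) / side (252,180). The turquoise blocks are decoys and stay where they are.

Run:
```python
from h import *
b=cv2.imread('pics/d1.png'); a=cv2.imread('pics/s1.png'); d=env.get_calibration('side'); c=env.get_calibration('scene')
def rect(m,cal,z,lab):
    n,l,s,_=cv2.connectedComponentsWithStats(m); k=1+np.argmax(s[1:,4]); m=(l==k).astype(np.uint8)
    ct=max(cv2.findContours(m,0,2)[0],key=cv2.contourArea)[:,0]
    P=np.array([onz(cal,*p,z)[:2] for p in ct],np.float32); print(lab,s[k],cv2.minAreaRect(P),cv2.minAreaRect(P)[0]); return cv2.boxPoints(cv2.minAreaRect(P))
g=b.max(2); m=np.zeros_like(g); m[265:325,296:372]=(g[265:325,296:372]<95)*1
rect(m,d,8,'foot')
# handle top: orange
h=cv2.cvtColor(b,cv2.COLOR_BGR2HSV); m=((h[...,0]<18)&(h[...,1]>110)&(h[...,2]>60)).astype(np.uint8); m[:, :320]=0;m[:,352:]=0;m[:250]=0;m[310:]=0
ys,xs=np.nonzero(m); print('handle',xs.min(),xs.max(),ys.min(),ys.max())
for n,im,cal,(y0,y1,x0,x1) in (('scene',a,c,(220,325,318,430)),('side',b,d,(140,220,205,300))):
    f=im[y0:y1,x0:x1].astype(int); m=np.zeros(im.shape[:2],np.uint8)
    m[y0:y1,x0:x1]=((f[...,2]-f[...,0]>6)&(f.max(2)>150))
    cv2.imwrite('pics/m_%s.png'%n,m*255)
    q=rect(m,cal,55,n)
    cv2.polylines(im,[np.array([proj(cal,np.r_[p,55]) for p in q]).astype(np.int32)],1,(0,0,255),1)
A=cv2.resize(a[215:330,310:435],None,fx=3.4,fy=3.4); B=cv2.resize(b[140:330,200:375],(390,A.shape[0]))
cv2.imwrite('pics/c1.png',np.hstack([A,B])[:, :800])
```

```text
foot [314 281  32  25 310] ((611.7830200195312, -116.2135238647461), (47.810935974121094, 47.873104095458984), 29.51045036315918) (611.7830200195312, -116.2135238647461)
handle 330 343 258 295
scene [ 327  225   98   85 2272] ((498.503173828125, 202.22476196289062), (134.46287536621094, 133.5732879638672), 66.42085266113281) (498.503173828125, 202.22476196289062)
side [213 148  78  46 886] ((499.3661193847656, 201.5057373046875), (138.50167846679688, 136.76243591308594), 66.28026580810547) (499.3661193847656, 201.5057373046875)
```

View pics/c1.png

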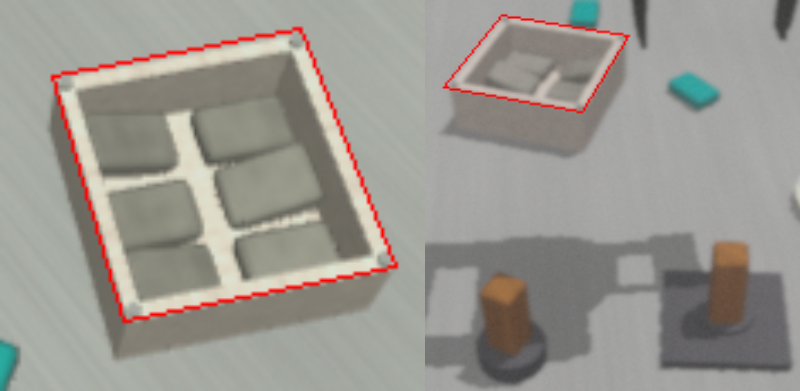

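The crop confirms the square-footed tamper at side (336,290), with foot corners near (307,272), (360,272), (364,318) and (306,316). The cell's rim fits well in both views: centre (499,202), sides at 66.35°.

Run:
```python
from h import *
d=env.get_calibration('side')
P=np.array([onz(d,*p,10)[:2] for p in((306.8,271.7),(359.7,272.2),(363.8,318.3),(306.3,315.9))],np.float32)
print(P,P.mean(0),cv2.minAreaRect(P)); print(onz(d,336.8,259,88))
for n in(0,1,2,3): print(np.degrees(np.arctan2(*(P[(n+1)%4]-P[n])[::-1])))
print(onz(d,238,310,5)[:2],onz(d,297,372,40)[:2],onz(d,386,237,10)[:2])
w=cv2.imread('pics/w1.png'); e=env.get_calibration('wrist'); print(proj(e,np.r_[P.mean(0),88]))
```

```text
[[ 586.1739    -59.98627 ]
 [ 680.21204   -71.293945]
 [ 665.15686  -168.29332 ]
 [ 572.81195  -153.88211 ]] [ 626.0887   -113.363914] ((625.91455078125, -112.53450775146484), (98.1607666015625, 94.65982055664062), 81.17756652832031)
[ 627.33882463 -105.15175664   88.        ]
-6.856646
-98.822426
171.13005
81.90085
[ 461.13990742 -126.70535147] [ 544.21910951 -266.33708019] [750.53531028  10.96553023]
[283.01809101 308.58309348]
```

View pics/w1.png

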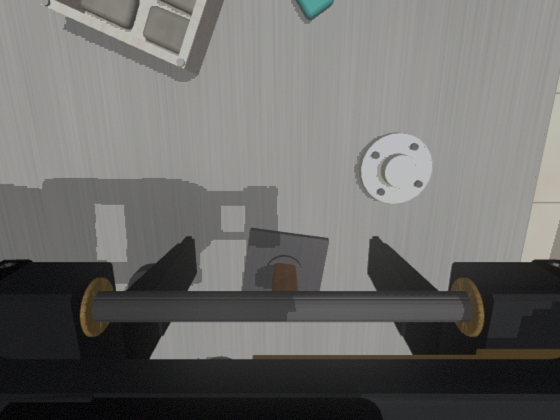

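The wrist view shows the foot's far corners at (250,229) and (328,238), and the handle near (284,272). The flange is at (397,168) and the cell is at upper left.

Run:
```python
from h import *
e=env.get_calibration('wrist')
p=onz(e,250,229,10)[:2];q=onz(e,328,238,10)[:2];print(p,q)
v=q-p;a=np.degrees(np.arctan2(v[1],v[0]));u=v/np.linalg.norm(v);print(np.linalg.norm(v),a,(p+q)/2+48*np.array([u[1],-u[0]]))
```

```text
[587.13638335 -56.1989312 ] [680.00131554 -67.53294198]
93.55402413887425 -6.95844043477657 [ 627.75367984 -109.51238244]
```

>>> {"name": "step_arm", "arguments": {"plan": [[[-40,0,0,4.2,1],[-80,0,0,8.5,1],[-110,1,20,8.5,1],[-110,1,50,8.5,1],[-110,1,70,8.5,1],[-110,1,70,8.5,1]]]}}

```text
t: 0.65
eef_pos: [624.1, -110.2, 140.5]
tcp_rot: [-3.135, -0.001, 1.421]
ft_force: [0.3, 0.4, 0.5]
opening: 1.0
grip_force: 0.0
```

>>> {"name": "step_arm", "arguments": {"plan": [[[0,2,35,-0.5,1],[0,2,70,-0.5,1],[0,2,98,-0.5,1],[0,2,98,-0.5,1],[0,2,98,-0.5,-1],[0,2,98,-0.5,-1],[0,2,98,-0.5,-1],[0,2,98,-0.5,-1]]]}}

```text
t: 1.32
eef_pos: [628.9, -110.4, 48.8]
tcp_rot: [3.138, 0.0, 1.431]
ft_force: [0.7, -0.7, 0.3]
opening: 0.773
grip_force: 0.0
```

>>> {"name": "step_arm", "arguments": {"plan": [[[0,0,0,0,-1],[0,0,0,0,-1],[0,0,0,0,-1],[0,0,0,0,-1]]]}}

```text
t: 1.65
eef_pos: [628.1, -110.3, 46.9]
tcp_rot: [3.141, 0.0, 1.431]
ft_force: [-0.4, 0.4, 0.2]
opening: 0.494
grip_force: 0.0
```

>>> {"name": "step_arm", "arguments": {"plan": [[[0,0,0,0,-1],[0,0,0,0,-1],[0,0,0,0,-1],[0,0,0,0,-1],[0,0,0,0,-1],[0,0,0,0,-1],[0,0,0,0,-1]]]}}

```text
t: 2.23
eef_pos: [627.9, -110.3, 46.6]
tcp_rot: [-3.141, -0.0, 1.431]
ft_force: [-0.6, -0.5, 0.1]
opening: 0.274
grip_force: 30.0
```

Run:
```python
from h import *
s=env.state();print(s['eef_pos'],s['tcp_rot'],s['opening'],s['grip_force'],s['ft_force'])
```

```text
[ 627.89603014 -110.25512354   46.62037678] [-3.14142340e+00 -2.63016429e-05  1.43118666e+00] 0.2737437863550924 29.999986588954926 [-0.59618114 -0.54312024  0.10831503]
```

>>> {"name": "step_arm", "arguments": {"plan": [[[0,0,-15,0,-1],[0,0,-40,0,-1],[0,0,-75,0,-1],[0,0,-100,0,-1],[0,0,-110,0,-1],[0,0,-110,0,-1],[0,0,-110,0,-1]]]}}

```text
t: 2.82
eef_pos: [627.5, -110.1, 155.6]
tcp_rot: [-3.141, -0.0, 1.431]
ft_force: [0.5, 0.0, -3.6]
opening: 0.272
grip_force: 30.0
```

Run:
```python
from h import *
s=env.state();p,y=s['eef_pos'],s['tcp_rot'][2];print(p,y)
D=np.array([499,202.])-p[:2]; X=np.array([np.cos(y),np.sin(y)]);Y=np.array([np.sin(y),-np.cos(y)])
print('tool shift',D@X,D@Y,'turn',np.degrees(y)-66.35)
b,d=snap('side','d2.png'); w,e=snap('wrist','w2.png')
cv2.imwrite('pics/c2.png',np.hstack([b[:,230:500],w[150:,80:480].repeat(1,0)[:270].__class__ and cv2.resize(w,(530,420))]))
```

```text
[ 627.49706842 -110.13883069  155.57678699] 1.4311802438129162
tool shift 291.2195323306639 -170.68488569500676 turn 15.65058769298426
```

View pics/c2.png

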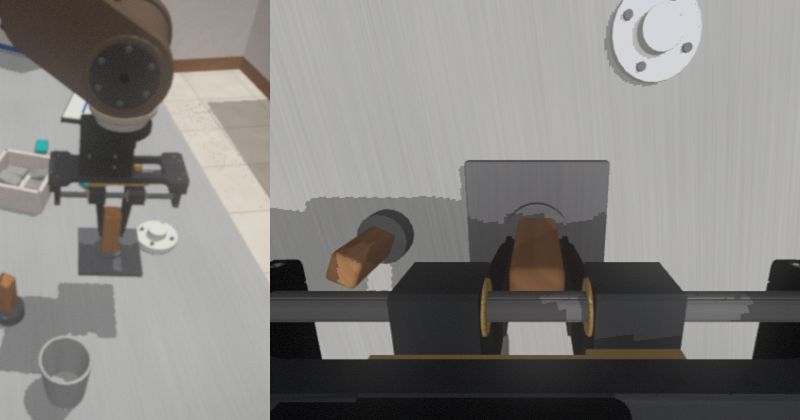

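The tamper is held level. In the wrist view the foot's front corners are at about (206,161) and (357,161). I'll get its offset from the TCP while moving to above the cell.

Run:
```python
from h import *
e=env.get_calibration('wrist'); s=env.state();p,y=s['eef_pos'],s['tcp_rot'][2]
X=np.array([np.cos(y),np.sin(y)]);Y=np.array([np.sin(y),-np.cos(y)]);z=p[2]-36
for u,v in((206,161),(357,161)):
    r=onz(e,u,v,z)[:2]-p[:2]; print(r@X-48,r@Y)
```

```text
-0.4928951029209685 -46.87364000031469
-0.4373649287500072 46.24572155654429
```

>>> {"name": "step_arm", "arguments": {"plan": [[[30,-17,0,4,-1],[64,-37,0,9,-1],[98,-57,0,13,-1],[132,-77,0,15.6,-1],[166,-97,0,15.6,-1],[200,-117,0,15.6,-1],[234,-137,0,15.6,-1],[265,-155,0,15.6,-1]]]}}

```text
t: 3.58
eef_pos: [509.6, 175.4, 155.1]
tcp_rot: [-3.139, 0.001, 1.159]
ft_force: [1.4, 0.8, -3.6]
opening: 0.275
grip_force: 30.0
```

>>> {"name": "step_arm", "arguments": {"plan": [[[0,0,0,0,-1],[0,0,0,0,-1],[0,0,0,0,-1]]]}}

```text
t: 3.83
eef_pos: [511.2, 173.6, 155.6]
tcp_rot: [-3.14, 0.001, 1.16]
ft_force: [0.1, -0.9, -3.9]
opening: 0.273
grip_force: 30.0
```

```bash
cat >> h.py <<'E'
def to(tx,ty):
    s=env.state();p,y=s['eef_pos'],s['tcp_rot'][2]
    D=np.array([tx,ty])-p[:2]; print(p,np.degrees(y),'tool shift',D@[np.cos(y),np.sin(y)],D@[np.sin(y),-np.cos(y)])
E
python3 -c "
from h import *
to(499,202)"
```

```text
[511.15023371 173.62517351 155.577248  ] 66.44264657889056 tool shift 21.154035982412733 -22.478116445458745
```

>>> {"name": "step_arm", "arguments": {"plan": [[[11,-11,0,0,-1],[21,-22.5,0,0.1,-1],[21,-22.5,0,0.1,-1],[21,-22.5,10,0.1,-1],[21,-22.5,25,0.1,-1],[21,-22.5,35,0.1,-1],[21,-22.5,40,0.1,-1],[21,-22.5,40,0.1,-1]]]}}

```text
t: 4.5
eef_pos: [498.9, 201.1, 115.1]
tcp_rot: [-3.14, 0.002, 1.156]
ft_force: [-0.3, 0.3, -4.4]
opening: 0.27
grip_force: 30.0
```

Run:
```python
from h import *
to(499,202)
a,c=snap('scene','s3.png');w,e=snap('wrist','w3.png')
cv2.imwrite('pics/c3.png',np.hstack([cv2.resize(a[170:330,300:440],(370,420)),cv2.resize(w[:,140:],(425,420))]))
```

```text
[498.93129319 201.10369693 115.0699889 ] 66.24692638348368 tool shift 0.8480519409068581 -0.29814045748771106
```

View pics/c3.png

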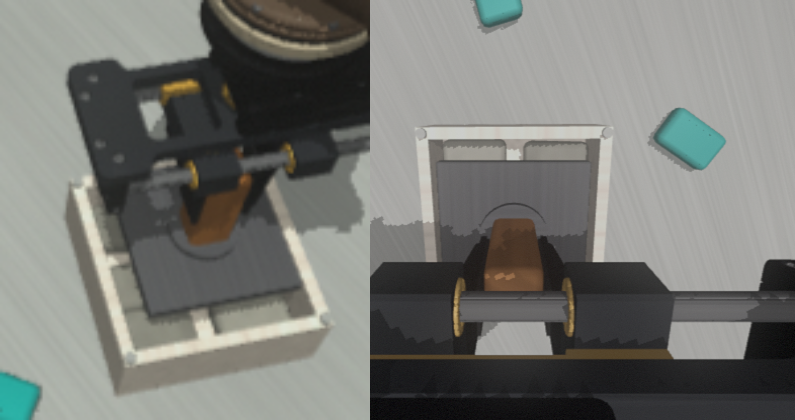

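The foot hangs square above the cell with even gaps to the side walls, so I'll go down.

>>> {"name": "step_arm", "arguments": {"plan": [[[0.8,0,8,0,-1],[0.8,0,16,0,-1],[0.8,0,24,0,-1],[0.8,0,28,0,-1],[0.8,0,30,0,-1],[0.8,0,30,0,-1]]]}}

```text
t: 5.1
eef_pos: [499.3, 202.7, 86.0]
tcp_rot: [-3.141, 0.001, 1.157]
ft_force: [-0.1, 0.8, -3.6]
opening: 0.273
grip_force: 30.0
```

>>> {"name": "step_arm", "arguments": {"plan": [[[0,0,2,0,-1],[0,0,4,0,-1],[0,0,6,0,-1],[0,0,8,0,-1],[0,0,8,0,-1]]]}}

```text
t: 5.52
eef_pos: [499.4, 202.7, 78.3]
tcp_rot: [-3.141, 0.0, 1.157]
ft_force: [1.1, 0.7, -3.8]
opening: 0.27
grip_force: 30.0
```

>>> {"name": "step_arm", "arguments": {"plan": [[[0,0,2,0,-1],[0,0,4,0,-1],[0,0,6,0,-1],[0,0,6,0,-1]]]}}

```text
t: 5.85
eef_pos: [499.3, 202.6, 72.2]
tcp_rot: [-3.141, 0.0, 1.157]
ft_force: [0.1, 0.5, -4.5]
opening: 0.272
grip_force: 30.0
```

>>> {"name": "step_arm", "arguments": {"plan": [[[0,0,1,0,-1],[0,0,2,0,-1],[0,0,3,0,-1],[0,0,3,0,-1],[0,0,3,0,-1]]]}}

```text
t: 6.27
eef_pos: [499.5, 202.7, 69.6]
tcp_rot: [3.142, -0.0, 1.157]
ft_force: [0.1, 0.8, -3.9]
opening: 0.272
grip_force: 30.0
```

>>> {"name": "step_arm", "arguments": {"plan": [[[0,0,1,0,-1],[0,0,2,0,-1],[0,0,3,0,-1],[0,0,3,0,-1],[0,0,3,0,-1]]]}}

```text
t: 6.68
eef_pos: [499.6, 202.7, 68.5]
tcp_rot: [3.14, -0.001, 1.157]
ft_force: [-6.5, -3.3, 22.6]
opening: 0.272
grip_force: 30.0
```

Run:
```python
from h import *
a,c=snap('scene','s4.png');w,e=snap('wrist','w4.png')
cv2.imwrite('pics/c4.png',np.hstack([cv2.resize(a[170:330,300:440],(370,420)),cv2.resize(w[:,140:],(425,420))]))
```

```text
(no output)
```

View pics/c4.png

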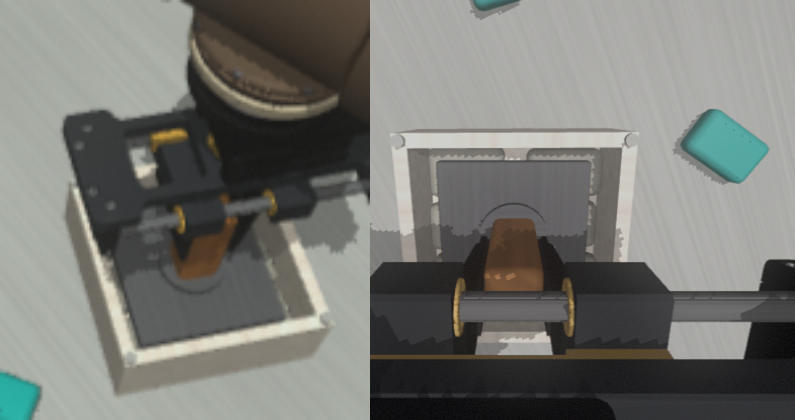

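Contact is firm (about 26 N) with the foot at roughly 22 mm, and the foot lies square on the bed. I'll press slightly more, then lift.

>>> {"name": "step_arm", "arguments": {"plan": [[[0,0,1,0,-1],[0,0,1.5,0,-1],[0,0,1.5,0,-1],[0,0,1.5,0,-1]]]}}

```text
t: 7.12
eef_pos: [499.6, 202.8, 68.3]
tcp_rot: [3.14, -0.001, 1.157]
ft_force: [-11.2, -4.1, 37.9]
opening: 0.274
grip_force: 30.0
```

>>> {"name": "step_arm", "arguments": {"plan": [[[0,0,-5,0,-1],[0,0,-20,0,-1],[0,0,-40,0,-1],[0,0,-60,0,-1],[0,0,-80,0,-1],[0,0,-90,0,-1],[0,0,-90,0,-1]]]}}

```text
t: 7.7
eef_pos: [500.3, 202.9, 157.0]
tcp_rot: [3.139, -0.002, 1.157]
ft_force: [-0.0, -0.0, -4.5]
opening: 0.274
grip_force: 30.0
```

>>> {"name": "step_arm", "arguments": {"plan": [[[-19,22,0,0,-1],[-41,49,0,0,-1],[-63,76,0,0,-1],[-85,102,0,0,-1],[-107,128,0,0,-1],[-124,148,0,0,-1],[-131,156,0,0,-1],[-131,156,0,0,-1]]]}}

```text
t: 8.37
eef_pos: [590.1, 18.0, 153.6]
tcp_rot: [-3.14, 0.001, 1.154]
ft_force: [-0.4, 0.5, -3.8]
opening: 0.27
grip_force: 30.0
```

Run:
```python
from h import *
to(590,20)
a,c=snap('scene','s5.png');b,d=snap('side','d5.png');w,e=snap('wrist','w5.png')
cv2.imwrite('pics/c5.png',np.hstack([cv2.resize(a[220:325,315:435],(460,400)),b[100:300,200:370].repeat(2,0).repeat(2,1)]))
```

```text
[590.06483129  17.96532024 153.57631823] 66.14785068189038 tool shift 1.8346854716178245 -0.8820737188931665
```

View pics/c5.png

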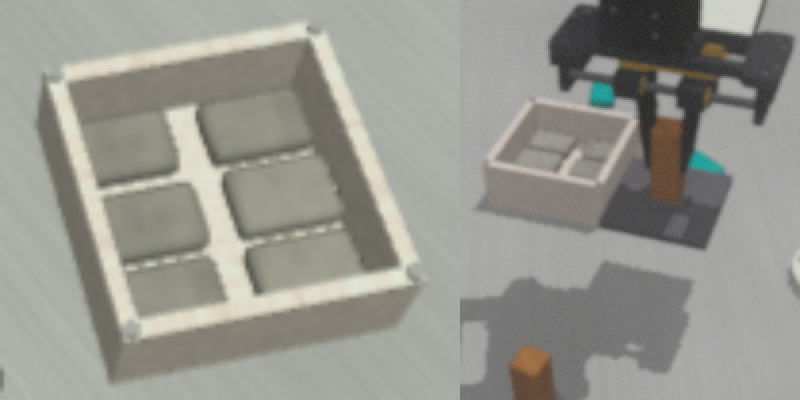

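All six stones lie flat in two even columns. Next I'll set the tamper down.

>>> {"name": "step_arm", "arguments": {"plan": [[[0,0,25,0,-1],[0,0,55,0,-1],[0,0,80,0,-1],[0,0,95,0,-1],[0,0,102,0,-1],[0,0,104,0,-1],[0,0,104,0,-1]]]}}

```text
t: 9.1
eef_pos: [589.7, 20.8, 51.3]
tcp_rot: [3.142, -0.0, 1.158]
ft_force: [0.1, 0.7, -2.8]
opening: 0.271
grip_force: 30.0
```

>>> {"name": "step_arm", "arguments": {"plan": [[[0,0,1,0,-1],[0,0,2,0,-1],[0,0,2,0,-1]]]}}

```text
t: 9.35
eef_pos: [590.0, 20.1, 49.9]
tcp_rot: [3.14, -0.0, 1.157]
ft_force: [0.3, 0.1, -4.5]
opening: 0.272
grip_force: 30.0
```

>>> {"name": "step_arm", "arguments": {"plan": [[[0,0,1,0,-1],[0,0,2,0,-1],[0,0,3,0,-1],[0,0,3.5,0,-1],[0,0,3.5,0,-1]]]}}

```text
t: 9.77
eef_pos: [589.8, 20.1, 46.4]
tcp_rot: [3.141, -0.0, 1.157]
ft_force: [-2.3, 0.9, 4.9]
opening: 0.269
grip_force: 30.0
```

Touched down; release and retreat.

>>> {"name": "step_arm", "arguments": {"plan": [[[0,0,0,0,0],[0,0,0,0,0.5],[0,0,0,0,1],[0,0,0,0,1],[0,0,0,0,1],[0,0,0,0,1],[0,0,0,0,1],[0,0,0,0,1]]]}}

```text
t: 10.43
eef_pos: [589.7, 20.1, 45.6]
tcp_rot: [3.141, -0.0, 1.157]
ft_force: [0.7, -0.1, 0.0]
opening: 0.777
grip_force: 0.0
```

>>> {"name": "step_arm", "arguments": {"plan": [[[0,0,0,0,1],[0,0,0,0,1],[0,0,-20,0,1],[0,0,-50,0,1],[0,0,-80,0,1],[0,0,-120,0,1],[0,0,-140,0,1],[0,0,-140,0,1]]]}}

```text
t: 11.1
eef_pos: [591.4, 20.0, 190.5]
tcp_rot: [3.134, -0.003, 1.157]
ft_force: [0.3, 0.6, 1.4]
opening: 0.999
grip_force: 0.0
```

Run:
```python
from h import *
print(env.state()['eef_pos'],env.state()['ft_force'])
a,c=snap('scene','s6.png');b,d=snap('side','d6.png')
cv2.imwrite('pics/c6.png',np.hstack([cv2.resize(a[120:330,210:435],(430,400)),b[100:300,200:370].repeat(2,0).repeat(2,1)]))
```

```text
[591.38315436  19.99578148 190.49660034] [0.33964891 0.56451592 1.36092823]
```

View pics/c6.png

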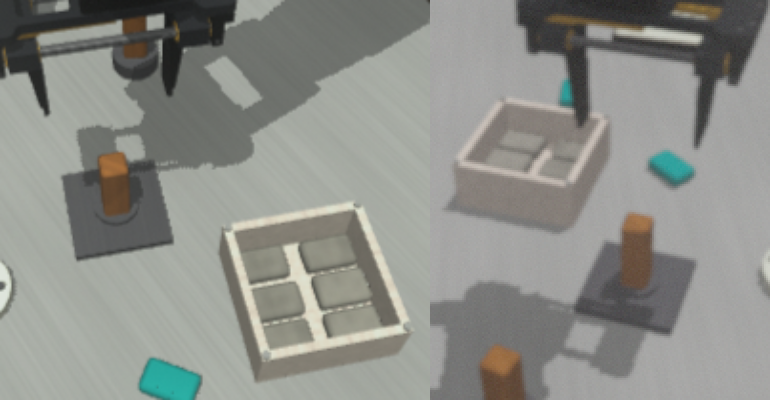

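The tamper stands upright and released beside the cell, the stones are flat, and the gripper is clear.

```bash
python3 -c "
from cell import env
print(env.job_done())"
```

```text
the job is handed in; nothing more can be done
None
```

The job is handed in (no verdict came back): the pictures show all six stones flat in the cell and the tamper standing upright, released, about 200 mm from the cell's centre, finished at about 11 s.

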